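Measure a loafer on the shoe length gauge

TASK

Measure the brown loafer on the length gauge that is fixed to the counter. Push the shoe over the counter until it lies along the rail, its side against the rail and its heel against the heel stop at the right end, and slide the black cursor along the rail until its paddle just rests against the toe. Only push, gently and with the fingers: do not lift or tip the shoe, and leave the other things where they are.

Things in the scene. Friction and masses are not known exactly. Their poses are not given: they have to be found in the camera images.
- gauge: shoe length gauge, fixed: straight aluminium rail (20 mm high, 22 deep, 450 long) with an upright heel stop plate (14 mm thick, 45 high, 93 out from the rail) at its right end. Origin on the counter in the corner of the two faces. Rail face: plane x = 0, x pointing away from the robot. Stop face: plane y = 0, y along the rail to the left, from the stop to the cursor. A measured shoe lies at x < 0, y > 0
- cursor (a joint): slide of the cursor along the rail, 0 to 0.24 m, growing towards the heel stop; its toe face is at gauge y = 0.41 - value. Slides stiffly (about 1.5 N) and stays where it is left
- cursor_paddle (a point): centre of the toe face (towards the heel stop) of the cursor's black upright paddle. Paddle: 12 mm thick, lying on this point's +y side; 3 to 43 mm above the counter; from the rail face 96 mm out towards the robot. This point is 48 mm out from the rail, 23 mm high. Axes as the gauge's. A 43 mm high saddle with a clamp screw rides over the rail beside the paddle
- shoe_middle (a point): dark brown loafer, loose, 285 mm long, 88 wide, 87 high, about 0.33 kg. Point on its centre line half-way along, 30 mm above the counter. x points to the heel, y sideways, z up. At 20 to 35 mm height it is widest (44 mm each side) 40 to 90 mm from the middle towards the toe, and about 30 mm each side at the heel
- shoe_heel (a point): rearmost point of the loafer's heel, 30 mm above the counter; axes as shoe_middle
- shoe_toe (a point): foremost point of the loafer's toe, 25 mm above the counter; axes as shoe_middle
- polish_1: bystander: flat round polish tin, 69 mm across, 24 mm high; origin at the centre of its underside
- thread_3: bystander: standing spool of thread, 52 mm across, 70 mm high; origin at the centre of its underside
- shoe_brush: bystander: shoe brush, 150 x 48 x 40 mm, long along its y; origin at the centre of its underside
- tape_roll: bystander: roll of tape lying flat, 72 mm across, 19 mm high; origin at the centre of its underside
- heel_1: bystander: black heel piece lying flat, 54 x 56 x 9 mm; origin at the centre of its underside
- nippers: bystander: hand nippers lying flat, 163 x 49 x 12 mm, long along its x; origin at the centre of its underside
- loafer: the same loafer; origin on its centre line half-way along, at the underside; axes as shoe_middle

How it is judged:
By the outcome, as a careful person would: the job done as asked, in the order asked, and still so for the second after the job is handed in, with the robot touching nothing.
It also fails if it takes over 67 s, if anything falls off the work surface, if the arm or the gripper's body presses on something with over 40 N, if the wrist force passes 120 N, or if a joint passes its speed limit or range.

ROBOT

A 6-joint arm with a two-finger parallel gripper is mounted at the origin on a cart in front of the work surface, level with it; the furniture and walls round the work are solid. World frame = base frame: x ahead of the robot, y to its left, z up, the work surface at z = 0. Lengths are in m, angles in rad, forces in N, time in s.
With the tool pointing down it reaches from about 0.325 to 0.775 m from the base axis. Payload 9.3 kg.
Tool frame: the origin (TCP) lies at the very end of the fingers, on their centre line; the grasp point (between the pads) lies 19 mm behind it; z points along the fingers, y is the direction in which the jaws open and shut (so a half turn about z gives the same grasp; the last joint's range is limited). The gripper opens to 85 mm and grips with 20 to 120 N. Pads are 22 mm wide; open, the fingers measure 114 mm over their backs; the gripper's body (76 mm by 85 mm) begins 54 mm behind the grasp point. The pads swing forward as they close: fully open they stand 13 mm farther back than shut.
Start: joints at [-1.41, 0.259, 0.021, 1.334, 0, 1.418], TCP at [0.17, -0.523, 0.231] pointing down, gripper open.
Joint ranges: [-3.04, 3.04], [-0.91, 1.82], [-1.04, 1.36], [-1.92, 1.95], [-1.52, 1.45], [-3.14, 3.14]. Speed limits (rad/s): [2.22, 2.22, 2.79, 3.14, 3.14, 3.14].

INTERFACE

Orientations are given as a unit quaternion [w, x, y, z].
In Python, from workcell import bot, cams gives the robot as it stands.
- The arm moves only by the shell command python3 -m inch 'ROWS'. ROWS is JSON, one flat list of numbers, 7 for each row, row after row: the opening in per cent of the stroke, from 0 (shut) to 100 (fully open), then the shift along the tool's x, y, z in m, then the turn, a rotation vector about the tool's x, y, z in rad. A call has 1 to 10 rows; each row is the pose to reach, as a shift and turn from the pose commanded when the call began, along the tool's axes at that moment; what a row does not reach only later rows make up. A row lasts 1/12 s, in which the tool goes at most 41.7 mm and 7.16 degrees, less where a joint would pass 70% of its speed; a pose out of reach is approached as far as the arm can. A call with a gripper value outside its range is refused whole. The fingers move at their own pace and stop on an object; the grip force is fixed at half the most. Time passes only in rows, so rows that repeat a pose let the fingers close. It gives the time, the measured TCP pose, the force and the opening at its end, in the units of the state.
- bot.get_state(): the state, without advancing time (a new reading comes with each control period).
- cams.capture(name): name is "side" or "top"; returns the picture (384x512x3 uint8, red, green, blue); there is no depth.
- cams.calibration(name): a dict with "fx", "fy", "cx", "cy" (pixels), "R" (3x3) and "t" (3): a world point X has camera coordinates R X + t. Camera axes: x right, y down, z forward; pixel columns grow to the right and rows downward; lengths in m; the calibration is good to about 2 mm. A picture is of the moment at which its call begins. calibration takes no time and is no camera call.
- bot.finish_job(): hands the job in, once; it reports no verdict.
The state is a dict: "time_s": time; "q": joint angles; "dq": joint speeds; "joint_torque": joint torques, N m; "tcp_pos": TCP position; "tcp_rot": TCP orientation; "ft_force": force on the tool from outside, world axes, zero at the start; "moment": the same for the moment, N m; "gripper_width": finger opening in m.
Only numpy, scipy, OpenCV 4.12 (cv2) and the standard library are available. Lean on these libraries where they do the work, as an engineer would, in place of code of your own. Each camera call takes 0.05 s, during which the arm holds its last target. There are 200 camera calls.

## Working session

There is one attempt and no reset: what is moved stays moved. The work goes in short steps, Python scripts to look and compute and a shell command to move; the robot and the scene stay as the last step left them, time stands still between calls to the robot, and variables do not carry over. Pictures are saved under pics/ and viewed, about 8 in all and at most 12, crops included, and the job is handed in when it is done.

```bash
mkdir -p pics; cat > h.py <<'E'
from workcell import bot, cams
import numpy as np, cv2
def cap(n,f=None):
    im=cams.capture(n)
    if f: cv2.imwrite('pics/'+f,cv2.cvtColor(im,cv2.COLOR_RGB2BGR))
    return im
def ray(n,uv,z):
    c=cams.calibration(n);R=np.array(c['R']);t=np.array(c['t'])
    o=-R.T@t;d=R.T@np.array([(uv[0]-c['cx'])/c['fx'],(uv[1]-c['cy'])/c['fy'],1])
    return o+d*(z-o[2])/d[2]
def proj(n,X):
    c=cams.calibration(n);p=np.array(c['R'])@np.array(X)+np.array(c['t'])
    return np.array([c['fx']*p[0]/p[2]+c['cx'],c['fy']*p[1]/p[2]+c['cy']])
E
python3 - <<'E'
from h import *
a=cap('top','t0.png');b=cap('side','s0.png')
s=bot.get_state();print(s['tcp_pos'],s['tcp_rot'],s['ft_force'],s['time_s'])
for n in('top','side'):
    c=cams.calibration(n);print(n,-np.array(c['R']).T@np.array(c['t']),c['fx'])
E
```

```text
[ 0.16974584 -0.5228869   0.23070612] [-6.21475985e-04  9.87711844e-01  1.56284762e-01 -5.56243955e-06] [ 0.77053307  0.35356619 -0.28422343] 0.1
top [-0.54971104  0.07370053  1.41285109] 391.588947375111
side [ 1.06747694 -0.4275682   1.11501747] 357.0116801467004
```

View pics/t0.png

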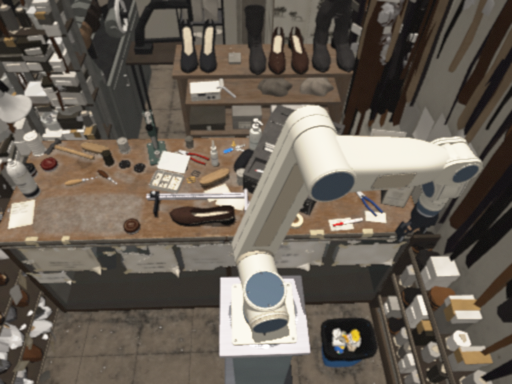

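View pics/s0.png

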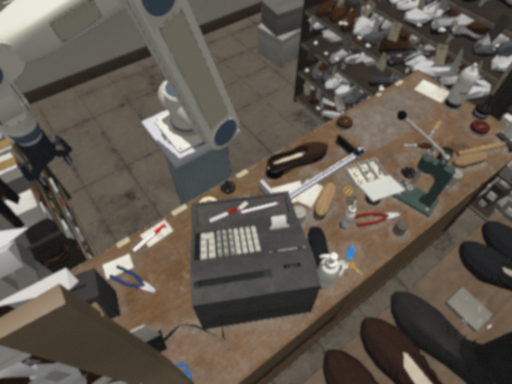

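The top view shows the shoe around (170–235, 215) with the rail behind it at row 195, the cursor at (155,203) and the arm hiding the stop end. In the side view the shoe is at about (297,158) and the rail runs from (290,195) to (360,152). I'll enlarge both.

```bash
python3 - <<'E'
import cv2,numpy as np
a=cv2.imread('pics/t0.png')[170:250,130:290];b=cv2.imread('pics/s0.png')[120:220,225:385]
a=cv2.resize(a,None,fx=5,fy=5,interpolation=cv2.INTER_CUBIC)[:300*5]
b=cv2.resize(b,None,fx=5,fy=5,interpolation=cv2.INTER_CUBIC)
cv2.imwrite('pics/a.png',a);cv2.imwrite('pics/b.png',b)
from h import *
for uv in[(156,214),(244,205)]:print(ray('top',uv,0.04))
E
```

```text
[0.43152923 0.43576804 0.04      ]
[0.4693824  0.05901048 0.04      ]
```

View pics/a.png

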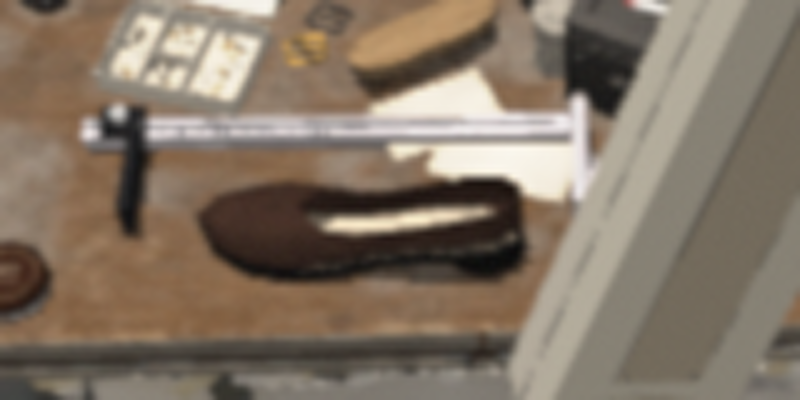

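View pics/b.png

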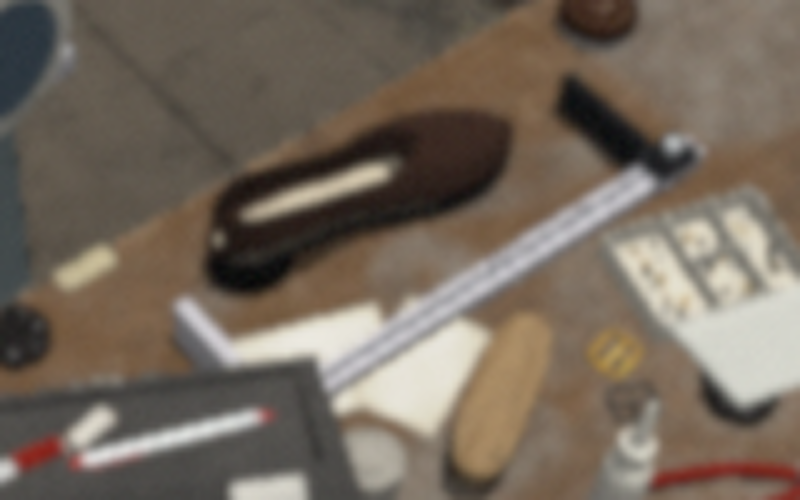

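```bash
python3 - <<'E'
from h import *
T=lambda u,v:(130+u/5-.4,170+v/5-.4)
S=lambda u,v:(225+u/5-.4,120+v/5-.4)
def p(l,n,uv,z):print(l,n,ray(n,uv,z).round(4))
p('rail front top L','top',T(150,142),.02);p('rail front top R','top',T(565,138),.02)
p('rail back top L','top',T(150,119),.02);p('rail back R','top',T(565,115),.02)
p('stop out left','top',T(574,197),.045);p('stop back left','top',T(572,97),.045);p('stop out right','top',T(588,197),.045)
p('paddle bot end R','top',T(138,232),.003);p('paddle top R','top',T(140,215),.043);p('paddle top L','top',T(120,212),.043)
p('toe','top',T(199,215),.025);p('heel','top',T(523,235),.045)
p('shoe bottom front','top',T(290,280),.01);p('shoe top mid back','top',T(262,180),.04)
p('heel bot front','top',T(470,270),0.0)
p('rail front top','side',S(640,170),.02);p('rail front','side',S(330,375),.02)
p('stop top out','side',S(183,298),.045);p('stop top in','side',S(235,358),.045)
p('toe','side',S(513,130),.025);p('heel','side',S(207,255),.03)
p('heelbot','side',S(235,290),0);p('shoe far side','side',S(430,212),.01)
p('paddle out','side',S(560,90),.043)
# row profile for rail
im=cv2.imread('pics/t0.png').astype(int).sum(2)//3
for u in (165,180,200,220,240):print(u,im[188:206,u])
print('cols',im[203,236:256],im[207,236:256],im[192,236:256])
E
```

```text
rail front top L top [0.5332 0.435  0.02  ]
rail front top R top [0.5281 0.0641 0.02  ]
rail back top L top [0.5595 0.4378 0.02  ]
rail back R top [0.5544 0.0636 0.02  ]
stop out left top [0.4441 0.0578 0.045 ]
stop back left top [0.5551 0.0571 0.045 ]
stop out right top [0.4438 0.0457 0.045 ]
paddle bot end R top [0.4471 0.4391 0.003 ]
paddle top R top [0.4366 0.429  0.043 ]
paddle top L top [0.4402 0.4464 0.043 ]
toe top [0.4481 0.3828 0.025 ]
heel top [0.4054 0.1021 0.045 ]
shoe bottom front top [0.3884 0.3022 0.01  ]
shoe top mid back top [0.4733 0.3284 0.04  ]
heel bot front top [0.4011 0.1491 0.    ]
rail front top side [0.543  0.4346 0.02  ]
rail front side [0.548 0.108 0.02 ]
stop top out side [0.4414 0.0518 0.045 ]
stop top in side [0.5073 0.0498 0.045 ]
toe side [0.4536 0.378  0.025 ]
heel side [0.4108 0.0979 0.03  ]
heelbot side [0.433  0.1092 0.    ]
shoe far side side [0.4699 0.2765 0.01  ]
paddle out side [0.4546 0.425  0.043 ]
165 [147 132 128 119 122 165 207 178 191 164 124 111 103 101 104 112 117 120]
180 [118 121 125 128 139 172 186 172 199 154 115 104 106 103 100 100 106 111]
200 [117 116 110 108 129 164 162 164 199 147 107 105 123 135 135 131 130 131]
220 [233 235 235 236 231 203 182 219 223 156 168 229 237 237 237 236 227 174]
240 [115 119 120 125 167 211 202 223 193 137 170 232 239 238 238 237 236 235]
cols [238 238 237 237 237 237 235 232 231 230 221 193 182 185 173 168 169 167
 160 155] [235 233 233 233 232 229 219 193 193 227 225 198 175 168 168 166 156 144
 152 165] [161 161 163 164 167 170 171 171 198 227 212 156 109  80  63  46  55 105
 151 167]
```

```bash
cat >> h.py <<'E'
from scipy.spatial.transform import Rotation as Ro
def to(P,yaw=None):
    "shift (and turn about tool z) from the measured pose to world P"
    s=bot.get_state();w,x,y,z=s['tcp_rot'];R=Ro.from_quat([x,y,z,w])
    d=R.inv().apply(np.array(P)-s['tcp_pos']);print('shift',d.round(4),end=' ')
    if yaw is not None:
        g=Ro.from_matrix(np.array([[np.cos(yaw),np.sin(yaw),0],[np.sin(yaw),-np.cos(yaw),0],[0,0,-1]]).T)
        print('turn',(R.inv()*g).as_rotvec().round(4),end='')
    print()
E
python3 -c "
from h import *
to((.38,-.2,.33),np.pi*.5);to((.36,.2,.3),np.pi)"
python3 -m inch '[0,0.03,-0.024,-0.04,0,0,-0.12, 0,0.06,-0.048,-0.08,0,0,-0.24, 0,0.09,-0.073,-0.1,0,0,-0.36, 0,0.12,-0.097,-0.1,0,0,-0.48, 0,0.15,-0.121,-0.1,0,0,-0.6, 0,0.18,-0.145,-0.1,0,0,-0.72, 0,0.21,-0.17,-0.1,0,0,-0.84, 0,0.24,-0.194,-0.1,0,0,-0.96, 0,0.27,-0.218,-0.1,0,0,-1.08, 0,0.3,-0.242,-0.1,0,0,-1.2]'
python3 -c "
from h import *
print(bot.get_state()['q']);to((.36,.17,.3),np.pi)"
```

```text
shift [ 0.2997 -0.2423 -0.0989] turn [-9.0000e-04 -9.0000e-04 -1.2569e+00]
shift [ 0.4041 -0.6289 -0.0684] turn [-0.0000e+00 -1.8000e-03 -2.8277e+00]
time_s: 0.93
tcp_pos: [0.3791, -0.2011, 0.3313]
tcp_rot: [0.0, 0.725, 0.689, 0.0]
ft_force: [0.7, -1.2, 0.0]
gripper_width: 0.0001
[-6.83857175e-01  3.72014033e-02  3.63345786e-03  1.53708868e+00
  2.45076517e-05  9.38382085e-01]
shift [ 0.3696 -0.0381  0.0313] turn [ 0.0000e+00  2.0000e-04 -1.6222e+00]
```

```bash

python3 -m inch '[0,0.037,-0.004,0,0,0,-0.12, 0,0.074,-0.008,0,0,0,-0.24, 0,0.111,-0.012,0,0,0,-0.36, 0,0.148,-0.016,0,0,0,-0.48, 0,0.185,-0.019,0,0,0,-0.6, 0,0.222,-0.023,0,0,0,-0.72, 0,0.259,-0.027,0,0,0,-0.84, 0,0.296,-0.03,0.0,0,0,-0.96, 0,0.333,-0.034,0.01,0,0,-1.08, 0,0.37,-0.038,0.03,0,0,-1.2]'
python3 - <<'E'
from h import *
print(bot.get_state()['q']);to((.34,.17,.12),np.pi);to((.34,.17,.02),np.pi)
a=cap('top','t1.png');cv2.imwrite('pics/t1c.png',cv2.resize(a[170:250,120:280,::-1],None,fx=5,fy=5,interpolation=cv2.INTER_CUBIC))
E
```

```text
time_s: 1.77
tcp_pos: [0.3619, 0.17, 0.3027]
tcp_rot: [0.002, 0.209, 0.978, 0.001]
ft_force: [1.4, 0.2, -1.1]
gripper_width: 0.0002
[ 2.28591175e-01 -1.64529112e-02 -1.22549828e-01  1.46116028e+00
 -4.37724364e-05  6.50356286e-01]
shift [ 0.0205 -0.0093  0.1826] turn [ 0.0015  0.0032 -0.4218]
shift [ 0.0208 -0.0096  0.2826] turn [ 0.0015  0.0032 -0.4218]
```

View pics/t1c.png

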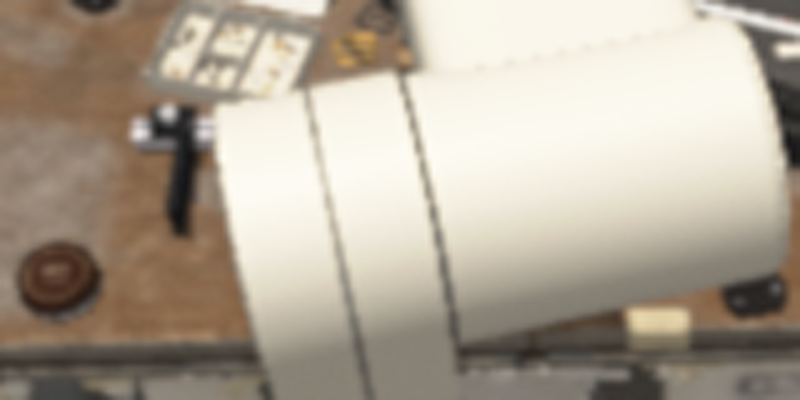

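```bash

python3 -m inch '[0,0.01,-0.004,0.04,0,0,-0.12, 0,0.018,-0.009,0.08,0,0,-0.24, 0,0.018,-0.009,0.12,0,0,-0.36, 0,0.018,-0.009,0.16,0,0,-0.422, 0,0.018,-0.009,0.2,0,0,-0.422, 0,0.018,-0.009,0.23,0,0,-0.422, 0,0.018,-0.009,0.25,0,0,-0.422, 0,0.018,-0.009,0.27,0,0,-0.422, 0,0.018,-0.009,0.28,0,0,-0.422, 0,0.018,-0.009,0.282,0,0,-0.422]'
python3 - <<'E'
from h import *
to((.37,.165,.02),np.pi)
a=cap('side');cv2.imwrite('pics/s1c.png',cv2.resize(a[110:220,225:385,::-1],None,fx=5,fy=5,interpolation=cv2.INTER_CUBIC))
E
```

```text
time_s: 2.65
tcp_pos: [0.3403, 0.1668, 0.0178]
tcp_rot: [-0.002, 0.003, 1.0, -0.0]
ft_force: [0.2, 0.7, 0.2]
gripper_width: -0.0001
shift [-0.0298 -0.0017 -0.0023] turn [-0.0009 -0.0037 -0.006 ]
```

View pics/s1c.png

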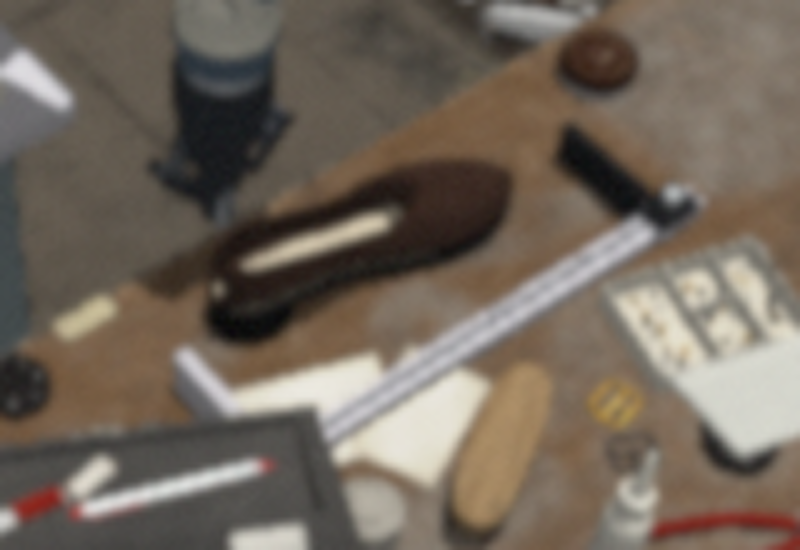

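The side view shows the shut fingers at (220,205) in the crop, beside the heel half of the shoe, with clearance. I'll push the heel half first to turn the shoe.

```bash
cat >> h.py <<'E'
def look(f=None):
    a=cap('side')
    if f: cv2.imwrite('pics/'+f,cv2.resize(a[110:220,225:385,::-1],None,fx=5,fy=5,interpolation=cv2.INTER_CUBIC))
    hsv=cv2.cvtColor(a,cv2.COLOR_RGB2HSV)
    m=(hsv[...,2]<75).astype(np.uint8);m[:,:262]=0;m[:125]=0
    n,l,st,_=cv2.connectedComponentsWithStats(m)
    for i in range(1,n):
        if st[i,4]>60:
            ys,xs=np.where(l==i)
            if 255<xs.mean()<335 and ys.mean()<200:
                k=xs>xs.max()-1;toe=(xs.max()+.5,ys[k].mean())
                j=xs<xs.min()+1;he=(xs.min()-.5,ys[j].mean())
                print(st[i],'toe',ray('side',toe,.025)[:2].round(4),'left edge',ray('side',he,.03)[:2].round(4),toe,he)
def st():
    s=bot.get_state();print(s['tcp_pos'].round(4),'F',np.round(s['ft_force'],1))
E
python3 -c "
from h import *
look()"
python3 -m inch '[0,-0.004,0,-0.001,0,0,0, 0,-0.009,0,-0.002,0,0,0, 0,-0.014,0,-0.002,0,0,0, 0,-0.019,0,-0.002,0,0,0, 0,-0.024,0,-0.002,0,0,0, 0,-0.029,0,-0.002,0,0,0, 0,-0.034,0,-0.002,0,0,0, 0,-0.038,0,-0.002,0,0,0, 0,-0.042,0,-0.002,0,0,0, 0,-0.046,0,-0.002,0,0,0]'
python3 -c "
from h import *
look()"
```

```text
[ 262  125   65   54 1553] toe [0.4615 0.3669] left edge [0.2877 0.1686] (np.float64(326.5), np.float64(148.0)) (np.float64(261.5), np.float64(143.12121212121212))
[262 194  29  19  98] toe [0.6079 0.0577] left edge [0.4978 0.0111] (np.float64(290.5), np.float64(212.0)) (np.float64(261.5), np.float64(197.0))
time_s: 3.58
tcp_pos: [0.3874, 0.1668, 0.0213]
tcp_rot: [-0.001, 0.003, 1.0, -0.0]
ft_force: [-2.6, -1.0, 1.2]
gripper_width: 0.0001
[ 262  125   65   56 1743] toe [0.4615 0.3669] left edge [0.3818 0.0981] (np.float64(326.5), np.float64(148.0)) (np.float64(261.5), np.float64(165.8235294117647))
```

```bash

python3 -m inch '[0,-0.003,0,0,0,0,0, 0,-0.006,0,0,0,0,0, 0,-0.009,0,0,0,0,0, 0,-0.012,0,0,0,0,0, 0,-0.015,0,0,0,0,0, 0,-0.018,0,0,0,0,0, 0,-0.02,0,0,0,0,0, 0,-0.02,0,0,0,0,0]'
python3 -c "
from h import *
look('s2.png')"
```

```text
time_s: 4.3
tcp_pos: [0.4083, 0.1669, 0.0216]
tcp_rot: [0.0, 0.003, 1.0, 0.0]
ft_force: [-0.4, -0.8, -0.1]
gripper_width: -0.0001
[ 262  128   67   57 1774] toe [0.4663 0.3734] left edge [0.3923 0.0902] (np.float64(328.5), np.float64(148.0)) (np.float64(261.5), np.float64(168.5))
```

View pics/s2.png

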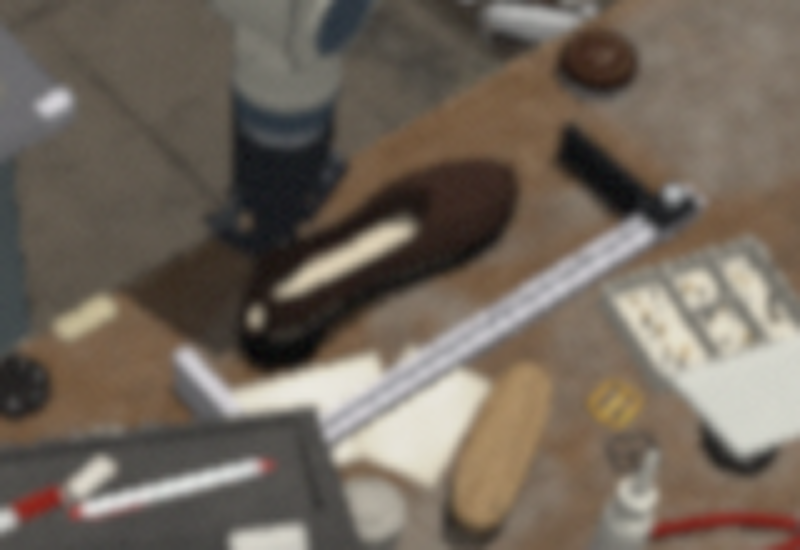

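Toe at crop (519,188) and heel at (241,330): the shoe has turned to nearly parallel with the rail. I'll compute the pose.

```bash

python3 -c "
from h import *
S=lambda u,v:(225+u/5-.4,110+v/5-.4)
t=ray('side',S(519,190),.025);h=ray('side',S(241,328),.03);print(t,h,np.linalg.norm(t-h),np.degrees(np.arctan2(*(t-h)[:2])))
print(proj('side',(.49,.2,.03)))"
python3 -m inch '[0,0.012,0,0,0,0,0, 0,0.025,0,0,0,0,0, 0,0.025,0.02,0,0,0,0, 0,0.025,0.045,0,0,0,0, 0,0.025,0.07,0,0,0,0, 0,0.025,0.075,0,0,0,0, 0,0.025,0.075,0,0,0,0]'
```

```text
[0.46445992 0.37452518 0.025     ] [0.44377324 0.10535357 0.03      ] 0.27001164834623875 4.394720137012173
[299.67687387 171.20892493]
time_s: 4.93
tcp_pos: [0.3823, 0.2431, 0.0216]
tcp_rot: [0.0, 0.002, 1.0, 0.0]
ft_force: [0.3, 0.3, 0.9]
gripper_width: 0.0001
```

```bash

python3 -m inch '[0,-0.008,-0.013,0,0,0,0, 0,-0.016,-0.013,0,0,0,0, 0,-0.021,-0.013,0,0,0,0, 0,-0.025,-0.013,0,0,0,0, 0,-0.029,-0.013,0,0,0,0, 0,-0.033,-0.013,0,0,0,0, 0,-0.037,-0.013,0,0,0,0, 0,-0.041,-0.013,0,0,0,0, 0,-0.044,-0.013,0,0,0,0, 0,-0.047,-0.013,0,0,0,0]'
python3 -m inch '[0,-0.002,0,0,0,0,0, 0,-0.004,0,0,0,0,0, 0,-0.006,0,0,0,0,0, 0,-0.008,0,0,0,0,0]'
python3 -c "
from h import *
look('s3.png')"
```

```text
time_s: 5.77
tcp_pos: [0.4303, 0.2288, 0.0215]
tcp_rot: [-0.0, 0.003, 1.0, -0.0]
ft_force: [-4.0, -0.6, 2.8]
gripper_width: 0.0001
time_s: 6.1
tcp_pos: [0.4381, 0.2287, 0.0215]
tcp_rot: [-0.0, 0.003, 1.0, -0.0]
ft_force: [-2.9, 0.3, 2.0]
gripper_width: -0.0002
[ 262  125   72   65 1890] toe [0.4977 0.3713] left edge [0.3686 0.108 ] (np.float64(333.5), np.float64(153.0)) (np.float64(261.5), np.float64(162.5))
```

View pics/s3.png

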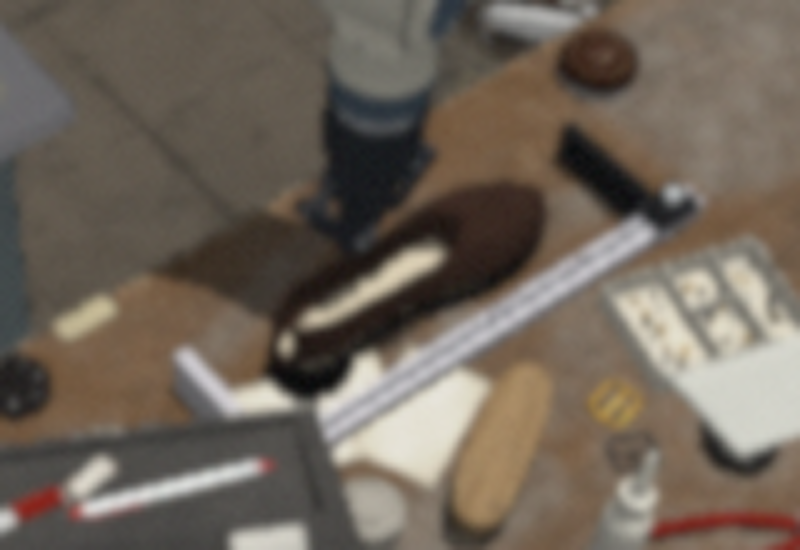

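Viewed 7 pictures so far. The shoe is almost parallel, with a small gap to the rail near crop (500,285) and a larger one at the heel. I'll continue in small steps and watch the force.

```bash

python3 -m inch '[0,-0.002,0,0,0,0,0, 0,-0.004,0,0,0,0,0, 0,-0.005,0,0,0,0,0, 0,-0.006,0,0,0,0,0]'
python3 -m inch '[0,-0.001,0,0,0,0,0, 0,-0.002,0,0,0,0,0, 0,-0.003,0,0,0,0,0, 0,-0.004,0,0,0,0,0]'
```

```text
time_s: 6.48
tcp_pos: [0.4442, 0.2287, 0.0216]
tcp_rot: [0.0, 0.003, 1.0, 0.0]
ft_force: [-3.4, -0.4, 1.4]
gripper_width: -0.0005
time_s: 6.82
tcp_pos: [0.4481, 0.2286, 0.0216]
tcp_rot: [-0.0, 0.003, 1.0, 0.0]
ft_force: [-3.1, -0.2, 1.3]
gripper_width: -0.0001
```

```bash

python3 -m inch '[0,-0.0015,0,0,0,0,0, 0,-0.003,0,0,0,0,0, 0,-0.004,0,0,0,0,0]'
python3 -m inch '[0,-0.001,0,0,0,0,0, 0,-0.002,0,0,0,0,0, 0,-0.003,0,0,0,0,0]'
python3 -c "
from h import *
look()
S=lambda u,v:(225+u/5-.4,110+v/5-.4)
print(ray('side',S(545,213),.025),ray('side',S(270,350),.03))"
```

```text
time_s: 7.07
tcp_pos: [0.4522, 0.2287, 0.0216]
tcp_rot: [-0.0, 0.003, 1.0, 0.0]
ft_force: [-3.5, 1.9, 2.2]
gripper_width: 0.0001
time_s: 7.32
tcp_pos: [0.4552, 0.2287, 0.0215]
tcp_rot: [0.0, 0.003, 1.0, 0.0]
ft_force: [-3.1, 0.9, 2.0]
gripper_width: -0.0004
[ 262  128   75   64 1891] toe [0.5162 0.3701] left edge [0.3726 0.105 ] (np.float64(336.5), np.float64(156.0)) (np.float64(261.5), np.float64(163.5))
[0.49485125 0.37457553 0.025     ] [0.47318092 0.11018253 0.03      ]
```

```bash

python3 -c "
from h import *
look('s4.png')"
```

```text
[ 262  128   75   64 1894] toe [0.5162 0.3701] left edge [0.3726 0.105 ] (np.float64(336.5), np.float64(156.0)) (np.float64(261.5), np.float64(163.5))
```

View pics/s4.png

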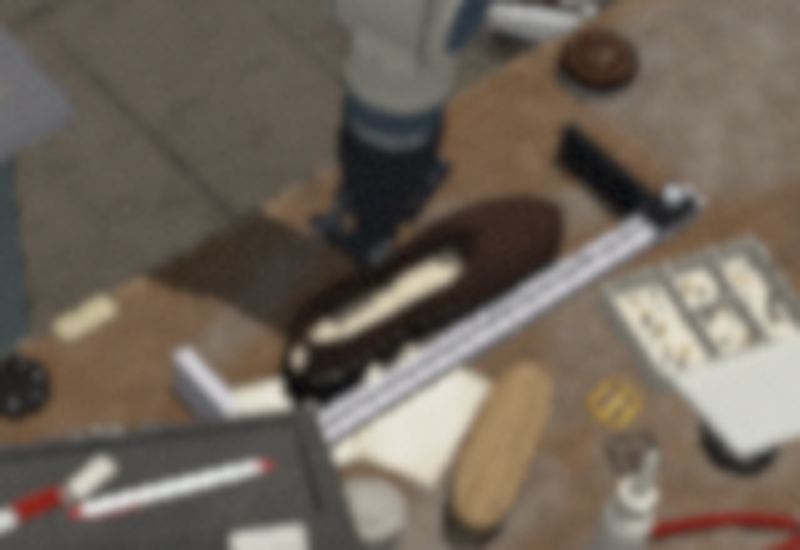

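Forepart is at or very near the rail around crop (520,285); toe at (562,226), heel at (285,365), with the heel still a bit off the rail.

```bash

python3 -m inch '[0,-0.001,0,0,0,0,0, 0,-0.002,0,0,0,0,0, 0,-0.003,0,0,0,0,0]'
python3 -c "
from h import *
S=lambda u,v:(225+u/5-.4,110+v/5-.4)
print(ray('side',S(562,228),.025),ray('side',S(286,365),.03),ray('side',S(480,322),.02),ray('side',S(560,272),.02))"
```

```text
time_s: 7.67
tcp_pos: [0.4561, 0.2287, 0.0213]
tcp_rot: [-0.002, 0.003, 1.0, 0.0]
ft_force: [-14.4, 1.9, 8.3]
gripper_width: -0.0007
[0.51438329 0.37463573 0.025     ] [0.49126018 0.11115344 0.03      ] [0.54299717 0.26179433 0.02      ] [0.54375354 0.34567187 0.02      ]
```

```bash

python3 -m inch '[0,0.01,0,0,0,0,0, 0,0.03,0,0,0,0,0, 0,0.03,-0.03,0,0,0,0, 0,0.03,-0.06,0,0,0,0, 0,0.03,-0.078,0,0,0,0, 0,0.025,-0.078,0,0,0,0, 0,0.02,-0.078,0,0,0,0, 0,0.015,-0.078,0,0,0,0, 0,0.011,-0.078,0,0,0,0, 0,0.009,-0.078,0,0,0,0]'
python3 -m inch '[0,-0.002,0,0,0,0,0, 0,-0.004,0,0,0,0,0, 0,-0.006,0,0,0,0,0, 0,-0.008,0,0,0,0,0]'
python3 -m inch '[0,-0.002,0,0,0,0,0, 0,-0.004,0,0,0,0,0, 0,-0.006,0,0,0,0,0]'
python3 -c "
from h import *
look('s5.png')"
```

```text
time_s: 8.5
tcp_pos: [0.4496, 0.1513, 0.0215]
tcp_rot: [0.0, 0.003, 1.0, 0.0]
ft_force: [-0.6, 0.3, 0.6]
gripper_width: -0.0004
time_s: 8.83
tcp_pos: [0.4567, 0.1508, 0.0215]
tcp_rot: [-0.0, 0.003, 1.0, -0.0]
ft_force: [1.0, 0.8, -0.2]
gripper_width: -0.0001
time_s: 9.08
tcp_pos: [0.4603, 0.1505, 0.0213]
tcp_rot: [-0.002, 0.003, 1.0, 0.0]
ft_force: [-16.7, -0.2, 13.1]
gripper_width: -0.0004
[ 262  140   75   51 1746] toe [0.5162 0.3701] left edge [0.3923 0.0902] (np.float64(336.5), np.float64(156.0)) (np.float64(261.5), np.float64(168.5))
```

View pics/s5.png

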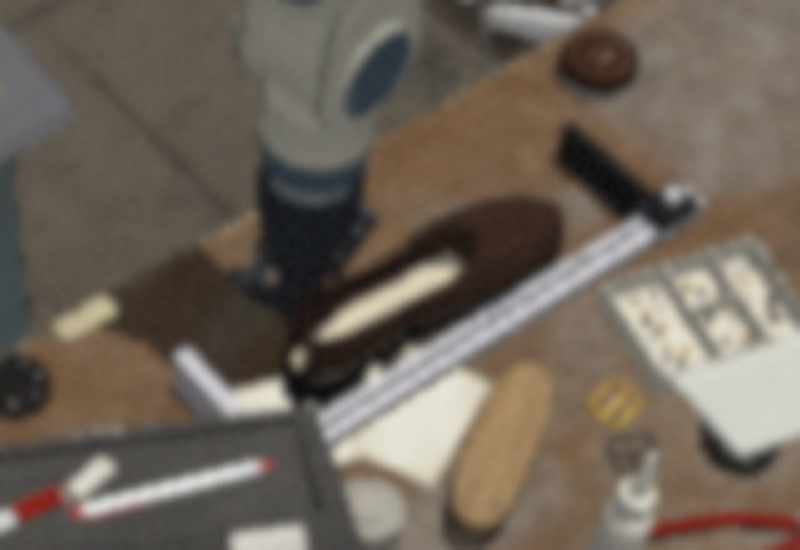

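Eight... nine pictures viewed. The shoe did not move under 16 N at the heel after contact at the forepart, so it's bearing on the rail at both ends. Now to the toe.

```bash

python3 -m inch '[0,0.015,0,0,0,0,0, 0,0.04,0,-0.03,0,0,0, 0,0.04,0,-0.07,0,0,0, 0,0.04,0.03,-0.11,0,0,0, 0,0.03,0.07,-0.11,0,0,0, 0,0.01,0.11,-0.11,0,0,0, 0,-0.01,0.15,-0.11,0,0,0, 0,-0.03,0.19,-0.11,0,0,0, 0,-0.036,0.23,-0.11,0,0,0, 0,-0.036,0.253,-0.11,0,0,0]'
python3 -m inch '[0,0,0,0,0,0,0]'
python3 -c "
from h import *
st();to((.497,.404,.06),np.pi);look('s6.png')"
```

```text
time_s: 9.97
tcp_pos: [0.5014, 0.4057, 0.1311]
tcp_rot: [0.0, 0.003, 1.0, 0.0]
ft_force: [-0.0, -0.8, 0.1]
gripper_width: -0.0001
time_s: 10.05
tcp_pos: [0.5003, 0.4087, 0.1303]
tcp_rot: [-0.0, 0.001, 1.0, 0.001]
ft_force: [-0.7, -1.4, 0.1]
gripper_width: -0.0001
[0.5003 0.4087 0.1303] F [-0.7 -1.4  0.1]
shift [ 0.0033 -0.0048  0.0703] turn [ 0.0015 -0.0002 -0.0024]
[ 278  135   86   57 1666] toe [0.5618 0.4757] left edge [0.3594 0.1948] (np.float64(363.5), np.float64(151.0)) (np.float64(277.5), np.float64(151.0))
```

View pics/s6.png

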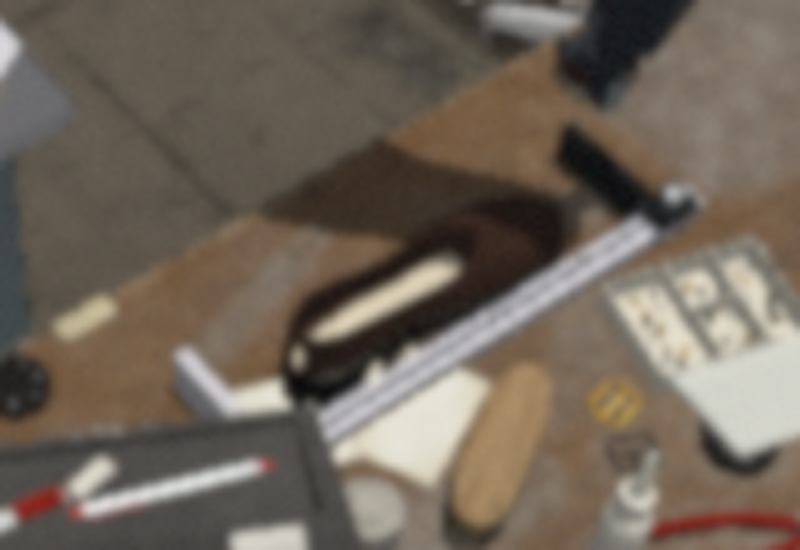

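```bash

python3 -c "
from h import *
print(proj('side',(.5003,.4087,.1303)))
f=lambda p:((proj('side',p)+.4-[225,110])*5).round()
for p in[(.497,.404,.022),(.497,.389,.022),(.497,.419,.022),(.497,.38,.025),(.486,.42,.043),(.486,.43,.043),(.486,.44,.043),(.44,.43,.043),(.534,.43,.043)]:print(p,f(p))
for n in ('top',):
  print([proj('top',(.497,y,.025)) for y in (.37,.40,.43)])
"
```

```text
[346.03649425 130.77962198]
(0.497, 0.404, 0.022) [573. 201.]
(0.497, 0.389, 0.022) [559. 209.]
(0.497, 0.419, 0.022) [586. 192.]
(0.497, 0.38, 0.025) [552. 212.]
(0.486, 0.42, 0.043) [583. 166.]
(0.486, 0.43, 0.043) [592. 160.]
(0.486, 0.44, 0.043) [601. 155.]
(0.44, 0.43, 0.043) [552. 127.]
(0.534, 0.43, 0.043) [634. 197.]
[array([173.35553673, 203.50973293]), array([166.50520539, 203.65451595]), array([159.64655986, 203.79947469])]
```

```bash

python3 -m inch '[0,0,-0.004,0.02,0,0,0, 0,0,-0.004,0.05,0,0,0, 0,0,-0.004,0.07,0,0,0, 0,0,-0.004,0.085,0,0,0, 0,0,-0.004,0.095,0,0,0, 0,0,-0.004,0.105,0,0,0, 0,0,-0.004,0.108,0,0,0, 0,0,-0.004,0.108,0,0,0]'
python3 -m inch '[0,0,-0.003,0,0,0,0, 0,0,-0.007,0,0,0,0, 0,0,-0.011,0,0,0,0, 0,0,-0.015,0,0,0,0, 0,0,-0.019,0,0,0,0, 0,0,-0.023,0,0,0,0]'
```

```text
time_s: 10.77
tcp_pos: [0.5001, 0.399, 0.0235]
tcp_rot: [-0.0, 0.003, 1.0, -0.0]
ft_force: [0.1, 0.8, 0.8]
gripper_width: 0.0
time_s: 11.27
tcp_pos: [0.5001, 0.3761, 0.024]
tcp_rot: [0.0, 0.003, 1.0, 0.0]
ft_force: [-0.7, 2.5, 1.3]
gripper_width: 0.0002
```

```bash

python3 -m inch '[0,0,-0.003,0,0,0,0, 0,0,-0.006,0,0,0,0, 0,0,-0.009,0,0,0,0, 0,0,-0.011,0,0,0,0]'
python3 -m inch '[0,0,-0.002,0,0,0,0, 0,0,-0.004,0,0,0,0, 0,0,-0.006,0,0,0,0]'
```

```text
time_s: 11.6
tcp_pos: [0.5, 0.3652, 0.0238]
tcp_rot: [0.0, 0.003, 1.0, 0.0]
ft_force: [0.6, 4.1, 2.5]
gripper_width: 0.0001
time_s: 11.85
tcp_pos: [0.4999, 0.3595, 0.0238]
tcp_rot: [0.0, 0.003, 1.0, 0.0]
ft_force: [-0.7, 4.8, 3.8]
gripper_width: 0.0
```

```bash

python3 -m inch '[0,0,-0.0015,0,0,0,0, 0,0,-0.003,0,0,0,0, 0,0,-0.003,0,0,0,0]'
python3 -m inch '[0,0,-0.0015,0,0,0,0, 0,0,-0.003,0,0,0,0, 0,0,-0.003,0,0,0,0]'
python3 -c "
from h import *
look('s7.png')"
```

```text
time_s: 12.1
tcp_pos: [0.4999, 0.3562, 0.0237]
tcp_rot: [0.0, 0.003, 1.0, 0.0]
ft_force: [0.8, 3.6, 4.5]
gripper_width: -0.0002
time_s: 12.35
tcp_pos: [0.4998, 0.3533, 0.0237]
tcp_rot: [0.0, 0.003, 1.0, 0.0]
ft_force: [-0.3, 4.1, 4.4]
gripper_width: 0.0001
[ 262  125  102   88 2192] toe [0.5636 0.4738] left edge [0.4978 0.0111] (np.float64(363.5), np.float64(151.5)) (np.float64(261.5), np.float64(197.0))
```

View pics/s7.png

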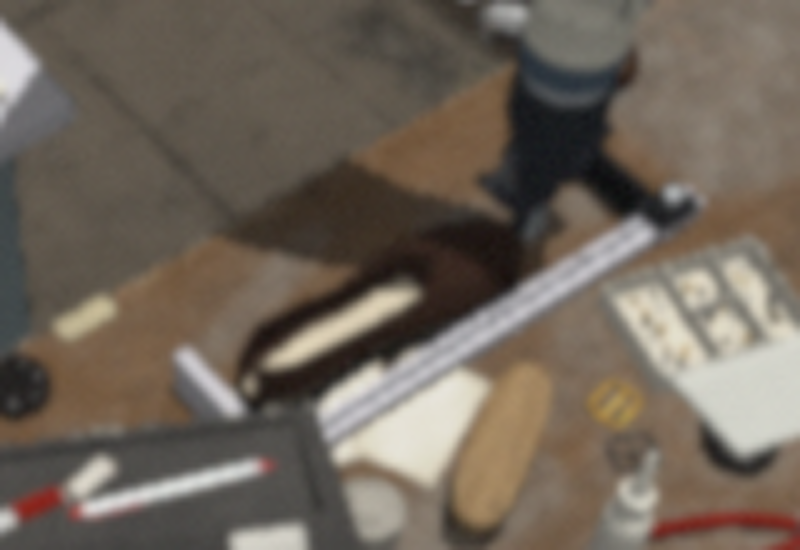

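The shoe has slid along the rail toward the stop, heel at crop (240,390) near the stop plate (180–240, 350–410); it seems turned slightly, heel outward. I'll re-press the heel half against the rail and then finish at the toe, nearer the centre line.

```bash

python3 -m inch '[0,0,0.01,0,0,0,0, 0,0,0.012,-0.03,0,0,0, 0,0,0.012,-0.07,0,0,0, 0,0.02,0.0,-0.106,0,0,0, 0,0.04,-0.035,-0.106,0,0,0, 0,0.06,-0.07,-0.106,0,0,0, 0,0.075,-0.107,-0.106,0,0,0, 0,0.075,-0.147,-0.106,0,0,0, 0,0.075,-0.187,-0.106,0,0,0, 0,0.075,-0.225,-0.106,0,0,0]'
python3 -m inch '[0,0,0,0.03,0,0,0, 0,0,0,0.06,0,0,0, 0,0,0,0.085,0,0,0, 0,0,0,0.1,0,0,0, 0,0,0,0.107,0,0,0, 0,-0.004,0,0.108,0,0,0, 0,-0.008,0,0.108,0,0,0, 0,-0.012,0,0.108,0,0,0, 0,-0.016,0,0.108,0,0,0]'
python3 -m inch '[0,-0.003,0,0,0,0,0, 0,-0.006,0,0,0,0,0, 0,-0.009,0,0,0,0,0]'
python3 -m inch '[0,-0.002,0,0,0,0,0, 0,-0.004,0,0,0,0,0, 0,-0.005,0,0,0,0,0]'
```

```text
time_s: 13.23
tcp_pos: [0.4222, 0.1271, 0.1293]
tcp_rot: [-0.001, 0.003, 1.0, -0.001]
ft_force: [1.3, 0.0, -0.3]
gripper_width: -0.0001
time_s: 13.98
tcp_pos: [0.4407, 0.1288, 0.0225]
tcp_rot: [0.001, 0.003, 1.0, -0.0]
ft_force: [0.2, 0.3, 0.8]
gripper_width: 0.0001
time_s: 14.23
tcp_pos: [0.449, 0.1287, 0.0219]
tcp_rot: [0.0, 0.003, 1.0, 0.0]
ft_force: [-0.1, 0.5, -0.3]
gripper_width: 0.0001
time_s: 14.48
tcp_pos: [0.4537, 0.1286, 0.0216]
tcp_rot: [0.0, 0.003, 1.0, -0.0]
ft_force: [-0.2, 0.3, 0.3]
gripper_width: -0.0002
```

```bash

python3 -m inch '[0,-0.002,0,0,0,0,0, 0,-0.004,0,0,0,0,0, 0,-0.004,0,0,0,0,0]'
python3 -m inch '[0,-0.0015,0,0,0,0,0, 0,-0.003,0,0,0,0,0, 0,-0.003,0,0,0,0,0]'
python3 -m inch '[0,-0.0015,0,0,0,0,0, 0,-0.003,0,0,0,0,0, 0,-0.003,0,0,0,0,0]'
```

```text
time_s: 14.73
tcp_pos: [0.4572, 0.1285, 0.0214]
tcp_rot: [-0.001, 0.003, 1.0, -0.0]
ft_force: [-1.2, 0.1, -0.1]
gripper_width: -0.0
time_s: 14.98
tcp_pos: [0.4575, 0.1285, 0.0211]
tcp_rot: [-0.003, 0.003, 1.0, -0.0]
ft_force: [-10.9, 0.3, 8.7]
gripper_width: -0.0003
time_s: 15.23
tcp_pos: [0.4577, 0.1285, 0.0208]
tcp_rot: [-0.005, 0.003, 1.0, -0.0]
ft_force: [-22.1, 0.1, 16.9]
gripper_width: 0.0002
```

That press was stopped dead at 22 N, so the heel half is already against the rail. All 12 picture views are used, so from here I'll check by force and pixel numbers. Back to the toe, nearer the shoe's axis.

```bash

python3 -m inch '[0,0.02,0,0,0,0,0, 0,0.04,0,-0.03,0,0,0, 0,0.04,0,-0.07,0,0,0, 0,0.04,0.03,-0.108,0,0,0, 0,0.03,0.07,-0.108,0,0,0, 0,0.01,0.11,-0.108,0,0,0, 0,-0.005,0.15,-0.108,0,0,0, 0,-0.015,0.19,-0.108,0,0,0, 0,-0.026,0.23,-0.108,0,0,0, 0,-0.026,0.248,-0.108,0,0,0]'
python3 -m inch '[0,0,0,0,0,0,0, 0,0,0,0.03,0,0,0, 0,0,0,0.06,0,0,0, 0,0,0,0.085,0,0,0, 0,0,0,0.1,0,0,0, 0,0,0,0.106,0,0,0, 0,0,0,0.106,0,0,0]'
python3 -c "
from h import *
st();to((.49,.355,.0235),np.pi)"
```

```text
time_s: 16.07
tcp_pos: [0.4921, 0.38, 0.1291]
tcp_rot: [0.001, 0.002, 1.0, 0.001]
ft_force: [0.4, -1.1, -0.5]
gripper_width: -0.0001
time_s: 16.65
tcp_pos: [0.4903, 0.3757, 0.0222]
tcp_rot: [-0.001, 0.003, 1.0, -0.001]
ft_force: [-0.1, -0.0, 0.3]
gripper_width: -0.0004
[0.4903 0.3757 0.0222] F [-0.1 -0.   0.3]
shift [ 0.0002 -0.0207 -0.0012] turn [-0.0013 -0.0021 -0.0061]
```

```bash

python3 -m inch '[0,0,-0.004,-0.001,0,0,0, 0,0,-0.008,-0.001,0,0,0, 0,0,-0.012,-0.001,0,0,0, 0,0,-0.016,-0.001,0,0,0, 0,0,-0.02,-0.001,0,0,0, 0,0,-0.022,-0.001,0,0,0, 0,0,-0.022,-0.001,0,0,0]'
python3 -m inch '[0,0,-0.0015,0,0,0,0, 0,0,-0.003,0,0,0,0, 0,0,-0.003,0,0,0,0]'
python3 -m inch '[0,0,-0.0015,0,0,0,0, 0,0,-0.003,0,0,0,0, 0,0,-0.003,0,0,0,0]'
```

```text
time_s: 17.23
tcp_pos: [0.4909, 0.3539, 0.0249]
tcp_rot: [0.0, 0.003, 1.0, 0.0]
ft_force: [-0.5, 0.6, 0.4]
gripper_width: 0.0002
time_s: 17.48
tcp_pos: [0.4908, 0.3516, 0.0247]
tcp_rot: [0.0, 0.003, 1.0, 0.0]
ft_force: [0.4, 1.9, 1.6]
gripper_width: 0.0001
time_s: 17.73
tcp_pos: [0.4909, 0.3493, 0.0248]
tcp_rot: [0.0, 0.003, 1.0, 0.001]
ft_force: [0.1, 6.7, -0.7]
gripper_width: 0.0002
```

```bash

python3 -m inch '[0,0,-0.0015,0,0,0,0, 0,0,-0.0015,0,0,0,0, 0,0,-0.0015,0,0,0,0]'
python3 -m inch '[0,0,-0.0015,0,0,0,0, 0,0,-0.0015,0,0,0,0, 0,0,-0.0015,0,0,0,0]'
python3 -m inch '[0,0,-0.0015,0,0,0,0, 0,0,-0.0015,0,0,0,0, 0,0,-0.0015,0,0,0,0]'
```

```text
time_s: 17.98
tcp_pos: [0.4909, 0.3488, 0.0249]
tcp_rot: [0.0, 0.002, 1.0, 0.002]
ft_force: [0.4, 10.1, -0.2]
gripper_width: 0.0002
time_s: 18.23
tcp_pos: [0.491, 0.3483, 0.0251]
tcp_rot: [0.0, 0.002, 1.0, 0.003]
ft_force: [-0.3, 15.3, -1.2]
gripper_width: -0.0003
time_s: 18.48
tcp_pos: [0.4911, 0.3479, 0.0254]
tcp_rot: [0.001, 0.002, 1.0, 0.004]
ft_force: [-1.2, 20.6, -0.1]
gripper_width: 0.0001
```

Heel is firmly on the stop (20 N, no motion). One re-press at mid-side to confirm the rail contact.

```bash

python3 -m inch '[0,0,0.015,0,0,0,0, 0,0,0.025,-0.03,0,0,0, 0,0,0.025,-0.07,0,0,0, 0,0.02,0.0,-0.106,0,0,0, 0,0.04,-0.035,-0.106,0,0,0, 0,0.06,-0.07,-0.106,0,0,0, 0,0.07,-0.1,-0.106,0,0,0, 0,0.07,-0.13,-0.106,0,0,0, 0,0.07,-0.142,-0.106,0,0,0, 0,0.07,-0.142,-0.08,0,0,0]'
python3 -m inch '[0,0,0,0.03,0,0,0, 0,0,0,0.06,0,0,0, 0,0,0,0.075,0,0,0, 0,0,0,0.084,0,0,0, 0,-0.005,0,0.084,0,0,0, 0,-0.01,0,0.084,0,0,0, 0,-0.015,0,0.084,0,0,0, 0,-0.02,0,0.084,0,0,0, 0,-0.024,0,0.084,0,0,0, 0,-0.026,0,0.084,0,0,0]'
python3 -m inch '[0,-0.002,0,0,0,0,0, 0,-0.004,0,0,0,0,0, 0,-0.004,0,0,0,0,0]'
python3 -m inch '[0,-0.0015,0,0,0,0,0, 0,-0.003,0,0,0,0,0, 0,-0.003,0,0,0,0,0]'
```

```text
time_s: 19.32
tcp_pos: [0.4222, 0.2008, 0.108]
tcp_rot: [0.003, 0.004, 1.0, 0.0]
ft_force: [1.4, 0.4, 0.7]
gripper_width: 0.0
time_s: 20.15
tcp_pos: [0.4471, 0.2022, 0.0212]
tcp_rot: [0.001, 0.003, 1.0, 0.0]
ft_force: [0.1, 0.2, -0.2]
gripper_width: -0.0001
time_s: 20.4
tcp_pos: [0.4498, 0.2021, 0.0206]
tcp_rot: [-0.0, 0.003, 1.0, 0.0]
ft_force: [-0.7, -0.1, 0.7]
gripper_width: 0.0
time_s: 20.65
tcp_pos: [0.4504, 0.2021, 0.0203]
tcp_rot: [-0.002, 0.003, 1.0, 0.0]
ft_force: [-10.1, 0.4, 6.7]
gripper_width: -0.0001
```

```bash

python3 -m inch '[0,0.02,0,0,0,0,0, 0,0.04,0,-0.03,0,0,0, 0,0.04,0.0,-0.07,0,0,0, 0,0.04,0.03,-0.108,0,0,0, 0,0.03,0.07,-0.108,0,0,0, 0,0.01,0.11,-0.108,0,0,0, 0,-0.01,0.15,-0.108,0,0,0, 0,-0.03,0.19,-0.108,0,0,0, 0,-0.039,0.23,-0.108,0,0,0, 0,-0.039,0.27,-0.108,0,0,0]'
python3 -m inch '[0,0,0.005,0,0,0,0, 0,0,0.008,0,0,0,0, 0,0,0.008,0.03,0,0,0, 0,0,0.008,0.06,0,0,0, 0,0,0.008,0.085,0,0,0, 0,0,0.008,0.1,0,0,0, 0,0,0.008,0.106,0,0,0, 0,0,0.008,0.106,0,0,0]'
python3 -m inch '[0,0,-0.003,0,0,0,0, 0,0,-0.007,0,0,0,0, 0,0,-0.012,0,0,0,0, 0,0,-0.017,0,0,0,0, 0,0,-0.022,0,0,0,0, 0,0,-0.027,0,0,0,0, 0,0,-0.032,0,0,0,0]'
```

```text
time_s: 21.48
tcp_pos: [0.4944, 0.4635, 0.1281]
tcp_rot: [0.0, 0.004, 1.0, -0.0]
ft_force: [0.9, -0.1, -0.1]
gripper_width: 0.0004
time_s: 22.15
tcp_pos: [0.4922, 0.4684, 0.0215]
tcp_rot: [-0.001, 0.003, 1.0, -0.001]
ft_force: [0.9, 0.3, -0.6]
gripper_width: -0.0
time_s: 22.73
tcp_pos: [0.4928, 0.4374, 0.023]
tcp_rot: [0.0, 0.003, 1.0, 0.0]
ft_force: [0.4, 2.9, 1.2]
gripper_width: -0.0001
```

```bash

python3 -m inch '[0,0,-0.005,0,0,0,0, 0,0,-0.01,0,0,0,0, 0,0,-0.015,0,0,0,0, 0,0,-0.02,0,0,0,0, 0,0,-0.025,0,0,0,0, 0,0,-0.03,0,0,0,0, 0,0,-0.035,0,0,0,0, 0,0,-0.04,0,0,0,0, 0,0,-0.045,0,0,0,0, 0,0,-0.05,0,0,0,0]'
python3 -m inch '[0,0,-0.004,0,0,0,0, 0,0,-0.008,0,0,0,0, 0,0,-0.012,0,0,0,0, 0,0,-0.016,0,0,0,0, 0,0,-0.018,0,0,0,0, 0,0,-0.018,0,0,0,0]'
```

```text
time_s: 23.57
tcp_pos: [0.4922, 0.3874, 0.0225]
tcp_rot: [-0.0, 0.003, 1.0, -0.0]
ft_force: [-0.0, 1.2, 1.8]
gripper_width: 0.0001
time_s: 24.07
tcp_pos: [0.4922, 0.3694, 0.0225]
tcp_rot: [-0.0, 0.003, 1.0, -0.0]
ft_force: [0.3, 0.2, 0.0]
gripper_width: 0.0002
```

```bash

python3 -m inch '[0,0,-0.001,0,0,0,0, 0,0,-0.002,0,0,0,0, 0,0,-0.003,0,0,0,0, 0,0,-0.004,0,0,0,0, 0,0,-0.005,0,0,0,0]'
python3 -m inch '[0,0,-0.001,0,0,0,0, 0,0,-0.002,0,0,0,0]'
python3 -m inch '[0,0,-0.001,0,0,0,0, 0,0,-0.001,0,0,0,0]'
python3 -m inch '[0,0,-0.001,0,0,0,0, 0,0,-0.001,0,0,0,0]'
```

```text
time_s: 24.48
tcp_pos: [0.4922, 0.3683, 0.0227]
tcp_rot: [0.0, 0.002, 1.0, 0.003]
ft_force: [-2.8, 22.2, -4.7]
gripper_width: 0.0001
time_s: 24.65
tcp_pos: [0.4922, 0.368, 0.0228]
tcp_rot: [0.0, 0.001, 1.0, 0.005]
ft_force: [-2.0, 30.8, -8.2]
gripper_width: 0.0001
time_s: 24.82
tcp_pos: [0.4923, 0.368, 0.0228]
tcp_rot: [0.0, 0.001, 1.0, 0.006]
ft_force: [-0.6, 31.7, -7.9]
gripper_width: 0.0003
time_s: 24.98
tcp_pos: [0.4922, 0.3678, 0.0229]
tcp_rot: [0.0, 0.001, 1.0, 0.007]
ft_force: [-1.7, 35.2, -9.9]
gripper_width: 0.0
```

The cursor stalled about 8 mm earlier than predicted from the toe push (35 N, harder than intended). I'll back off and check with pixel numbers.

```bash

python3 -m inch '[0,0,0.01,0,0,0,0, 0,0,0.03,0,0,0,0, 0,0,0.05,-0.03,0,0,0, 0,0,0.08,-0.07,0,0,0, 0,0,0.11,-0.11,0,0,0, 0,0,0.14,-0.14,0,0,0, 0,0,0.17,-0.17,0,0,0, 0,0,0.19,-0.18,0,0,0, 0,0,0.19,-0.18,0,0,0]'
python3 - <<'E'
from h import *
st()
a=cap('side','s8.png').astype(int)
g=a.sum(2)//3
for x in(.455,.475,.49,.505,.52):
    for z in(.025,.04):
        print(x,z,[int(cv2.getRectSubPix(g.astype(np.float32),(1,1),tuple(proj('side',(x,y,z))))[0,0]) for y in np.arange(.31,.38,.004)])
print('rb',a[140:176,318:346].sum(2)//3)
d=(a[...,0]-a[...,2])
print(d[140:176:2,318:346])
E
```

```text
time_s: 25.73
tcp_pos: [0.494, 0.5568, 0.208]
tcp_rot: [0.004, 0.001, 1.0, 0.004]
ft_force: [0.5, 0.9, 0.8]
gripper_width: -0.0002
[0.494  0.5568 0.208 ] F [0.5 0.9 0.8]
0.455 0.025 [98, 100, 93, 82, 68, 53, 39, 26, 19, 19, 23, 29, 40, 56, 73, 86, 90, 91]
0.455 0.04 [107, 103, 94, 84, 71, 54, 34, 29, 29, 37, 50, 68, 81, 89, 88, 86, 83, 77]
0.475 0.025 [44, 44, 45, 43, 41, 35, 28, 23, 19, 17, 20, 28, 39, 55, 73, 86, 93, 96]
0.475 0.04 [46, 40, 32, 23, 20, 18, 18, 21, 25, 38, 54, 73, 86, 92, 93, 94, 93, 93]
0.49 0.025 [45, 46, 46, 45, 45, 42, 38, 33, 26, 22, 22, 28, 39, 56, 73, 85, 91, 95]
0.49 0.04 [46, 44, 41, 36, 30, 23, 21, 20, 23, 33, 49, 67, 82, 90, 94, 98, 100, 100]
0.505 0.025 [41, 44, 44, 43, 42, 38, 34, 27, 22, 18, 22, 28, 41, 58, 76, 88, 95, 99]
0.505 0.04 [45, 44, 43, 41, 36, 28, 21, 21, 27, 36, 51, 68, 82, 90, 94, 97, 100, 101]
0.52 0.025 [34, 38, 39, 37, 34, 24, 19, 18, 17, 18, 23, 32, 43, 62, 79, 92, 98, 102]
0.52 0.04 [37, 34, 31, 24, 20, 17, 16, 23, 28, 39, 55, 75, 89, 97, 100, 103, 106, 108]
rb [[ 45  46  47 ...  44  44  46]
 [ 49  49  48 ...  44  44  46]
 [ 59  57  5
[... 1020 characters left out ...]
4 23 26 25 24 23 18 16  9  1  1 -3 -3 -4 -4  2  4  4  0 -3 -3
  -4 -2 -3 -2]
 [25 23 23 23 23 25 23 21 22 18 17 15 10  6 -1 -1  1  0 -2 -3 -1 -3 -3 -2
  -3 -3 -2 -1]
 [25 24 23 24 20 21 19 21 19 23 29 32 28 14  3 -1 -2 -1 -3 -2 -2 -2 -4 -2
  -1 -1  2  7]
 [22 22 22 21 19 19 18 16 16 21 27 25 16  6  1 -2 -4 -4 -3 -2 -2 -1 -3  1
   4 10 16 20]
 [21 20 17 21 17 15  8  5  6  9  6  4  0 -1 -3 -2 -4 -3 -2 -3 -1  2  7 15
  21 27 25 17]
 [17 15 14  8  4  0 -1 -2 -2  0 -3 -3 -2 -1 -2 -2 -2 -1  4  8 16 22 24 26
  27 27 22 15]
 [ 8  2  0 -1 -1 -2 -3 -4 -3 -2 -3 -2 -1  0  2  5 12 19 26 29 31 31 31 30
  30 31 26 22]
 [ 0 -1 -1 -2 -3 -4 -4 -2 -3 -1 -2  2  8 17 24 30 33 32 34 32 32 32 31 31
  28 29 28 28]]
```

```bash

python3 - <<'E'
from h import *
a=cap('top','t2.png').astype(int);b=cv2.cvtColor(cv2.imread('pics/t0.png'),cv2.COLOR_BGR2RGB).astype(int)
np.set_printoptions(linewidth=200)
print(proj('top',(.486,.34,.043)),proj('top',(.486,.43,.043)),proj('top',(.455,.0587,.045)))
print('now',*(a[196:216:2,164:190].sum(2)//3),sep='\n')
print('then paddle',*(b[196:216:2,148:165].sum(2)//3),sep='\n')
print('stop now',*(a[196:212:3,225:252].sum(2)//3),sep='\n')
E
```

```text
[179.44607896 202.90917153] [158.64076939 203.34802603] [244.13824259 206.97553705]
now
[217 197 183 211 219 210 181 130  68  39  40  39  38  36  36  69 142 191 197 199 200 212 216 208 202 206]
[131 130 126 128 130 133 135 130 120 116 117 112  93  61  38  40  78 110 119 116 103  87  78  71  63  58]
[108 108 108 107 108 110 112 112 106  95  90  86  70  47  35  26  42  66  75  65  55  53  55  55  54  53]
[109 109 109 107 106 107 109 110 110 107 106 100  77  50  34  29  39  49  53  54  54  55  57  56  54  53]
[121 121 121 118 117 117 116 115 116 115 112  99  69  45  34  34  43  49  52  53  55  56  53  55  53  52]
[129 126 123 121 118 116 116 114 113 113 112  98  64  41  30  24  28  34  40  42  46  46  48  50  48  50]
[155 127 118 115 113 113 111 109 108 109 109  93  57  36  29  35  55  57  41  32  36  38  40  41  42  43]
[194 157 120 107 107 108 109 108 107 107 103  81  52  35  27  49  86 109  98  68  41  27  28  29  33  36]
[206 194 160 124 109 107 109 109 111 113 110  85  46  23  26  46  80 106 113 112 105  89  70  50  35  28]
[208 210 208 187 138 113 111 113 114 118 116  99  64  29  
[... 728 characters left out ...]
48  78 103 108 106 105 106 107]
stop now
[ 51  59  67  78  87  95 102 113 123 124 101  87  74  51  39  36  30  44 106 188 232 219 155 108 114 121 123]
[215 214 198 164 139 113  88  63  43  36  35  33  32  32  31  30  26  72 160 228 237 220 158 105 106 113 114]
[ 36  35  36  35  35  34  35  37  33  35  37  43  45  45  50  51  42  33  85 175 231 225 185 162 160 127 111]
[ 39  47  49  41  42  46  40  34  35  32  32  28  20  16  13  11  19  62 144 215 235 230 226 218 165 122 113]
[ 41  43  47  47  47  41  33  26  18  19  16  16  39  89 127 143 173 194 172 189 234 237 208 132 104 110 110]
[ 80  78  76  76  74  75  75  77  86  96 100 101 101 100 105 111 119 121 112 111 118 116 101  85  95 102 103]
```

```bash

python3 - <<'E'
from h import *
a=cv2.imread('pics/t2.png').astype(int).sum(2)//3;b=cv2.imread('pics/t0.png').astype(int).sum(2)//3
np.set_printoptions(linewidth=200)
for u in range(186,244,4):print(u,a[190:216,u])
m=(abs(a-b)>45).astype(np.uint8)
n,l,s,c=cv2.connectedComponentsWithStats(m)
print([list(x) for x in s[1:] if x[4]>8])
a2=cv2.imread('pics/s8.png').astype(int).sum(2)//3;b2=cv2.imread('pics/s0.png').astype(int).sum(2)//3
n,l,s,c=cv2.connectedComponentsWithStats((abs(a2-b2)>45).astype(np.uint8));print([list(x) for x in s[1:] if x[4]>8])
E
```

```text
186 [129 132 149 182 201 203 216 148  78  56  55  56  57  56  53  52  48  45  40  35  28  33  70 102 110 116]
190 [121 120 137 173 189 186 182 110  54  50  53  53  54  54  54  52  48  45  43  41  36  29  25  50  91 115]
194 [115 112 132 169 171 146  85  52  52  54  54  56  56  56  56  53  49  46  41  41  39  31  19  23  54  91]
198 [118 113 134 173 161  93  50  51  51  50  54  56  56  56  55  50  47  44  43  40  37  31  23  23  51  88]
202 [113 117 142 180 163  94  48  38  33  32  35  46  56  56  50  46  44  43  40  38  39  49  41  32  67 108]
206 [171 225 230 213 167  96  41  29  28  30  54 112 150 109  59  44  43  42  37  36  43  42  29  52  87 106]
210 [235 238 235 217 171 107  49  27  28  39  95 171 207 152  74  41  38  37  39  42  34  26  44  77 107 116]
214 [240 240 237 214 152  77  30  24  28  63 147 215 201 109  42  38  36  39  45  32  29  46  70  98 109 111]
218 [239 240 237 204 120  47  25  30  65 146 217 210 124  49  32  35  33  33  23  35  55  75 104 112 110 107]
222 [241 242 229 137  46  25  30  66 148 219 215 130  51  34  35  36  34  23  32  48  60  84 115 119 117 113]

[... 4625 characters left out ...]
52), np.int32(21), np.int32(432)], [np.int32(35), np.int32(128), np.int32(37), np.int32(36), np.int32(475)], [np.int32(165), np.int32(130), np.int32(20), np.int32(11), np.int32(112)], [np.int32(22), np.int32(142), np.int32(11), np.int32(4), np.int32(28)], [np.int32(266), np.int32(145), np.int32(52), np.int32(34), np.int32(600)], [np.int32(342), np.int32(146), np.int32(23), np.int32(11), np.int32(124)], [np.int32(24), np.int32(148), np.int32(17), np.int32(28), np.int32(151)], [np.int32(276), np.int32(153), np.int32(26), np.int32(10), np.int32(67)], [np.int32(272), np.int32(152), np.int32(76), np.int32(41), np.int32(791)], [np.int32(273), np.int32(180), np.int32(4), np.int32(4), np.int32(10)]]
```

```bash

python3 - <<'E'
from h import *
for l,u,v in(('heel near',232,209.6),('fore near',192,213.3),('fore near',198,213.8),('toe tip',179.5,205)):print(l,ray('top',(u,v),.0 if 'toe' not in l else .025).round(4))
for y in(.34,.3,.25,.2):print(y,'rail front top row',proj('top',(.5315+.0135*(y-.06),y,.02)).round(1))
E
```

```text
heel near [ 0.475   0.1125 -0.    ]
fore near [0.4596 0.2887 0.    ]
fore near [0.4562 0.2622 0.    ]
toe tip [0.4881 0.3424 0.025 ]
0.34 rail front top row [181.  197.2]
0.3 rail front top row [190.  197.1]
0.25 rail front top row [201.2 197. ]
0.2 rail front top row [212.3 196.9]
```

The numbers agree: toe tip at y≈0.342 is 0.285 m from the stop face, which matches the shoe's length. The toe–paddle and heel–stop contacts show no bright gap, and the near-edge positions fit both ends lying on the rail. The arm is clear, so I'm handing in.

```bash
python3 -c "
from h import *
st();print(bot.finish_job())"
```

```text
[0.4933 0.552  0.2024] F [ 0.3 -0.  -0.6]
the job is handed in; nothing more can be done
None
```

I pushed the loafer with shut fingers until its side lay on the rail and its heel on the stop. Then I slid the cursor until its paddle met the toe, backed the arm clear and handed in at about 26 s.

**What the last checks showed**
- **Side on rail:** presses at the middle (10 N) and at the heel half (22 N) both stopped dead. The near-edge positions in the top view fit both the forepart and the heel touching the rail. The shoe's axis lies about 4° off the rail because the heel is narrower than the forepart.
- **Heel on stop:** pushing the toe up to 20 N moved the shoe less than 1.5 mm at the end, and the top view shows no gap at the stop.
- **Toe on paddle:** the toe tip measures about 0.285 m from the stop face, which is the shoe's length. No gap shows between toe and paddle.

**What disagreed or went less well**
- **Cursor force:** the last steps of the cursor push reached 35 N at the fingers before I stopped, which is more than the "just rests" I wanted.
- **Cursor position:** the cursor stopped about 8 mm earlier than I predicted from the toe push. I think that comes from the shape of the fingertips. The camera measurement fits contact.
- **Other objects:** I never moved near the other objects, but I made no separate camera check on each of them. The before/after picture comparison was too cluttered by the arm and its shadows to tell.
- **Final view:** all 12 allowed pictures were used before the cursor push, so these last checks rest on pixel values and forces and not on a viewed picture.

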